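# Unplug a mic capsule from its gated dock and bed it in the tray

## Task

Swing the little wooden gate of the headset dock wide open and leave it open. Then pull the black-necked mic capsule straight out of its socket against the sprung catch, and lay it gently in the empty pocket of the tray, silver ball in the dimple and neck in the notch, and let go. Leave the other things on the desk as they are.

Things in the scene. Friction and masses are not known exactly. Their poses are not given: they have to be found in the camera images.
- dock: Fixed wooden dock, base 215 x 180 mm, 8 mm thick. Origin on the desk straight under the middle of the docked capsule's neck; +x points from the capsule into the socket, z up. The docked capsule lies level along x, axis 52 mm above the desk, neck on a rest only 16 mm wide, so fingers can straddle it from above. Gate posts 85 mm high at x = -100, y = -72 and +68 mm; kerbs 20 mm high along y = +-86 mm.
- gate (a joint): Light wooden gate across the dock's mouth, 16 mm from the silver ball when shut, so it bars the pull. Panel 126 mm wide, 12 mm thick, top 83 mm above the desk. Upright hinge at dock x = -100, y = -65 mm; at 0 it is shut (panel along the dock's +y) and it swings out to the dock's -x as the value grows, up to 1.9 rad. Starts shut or ajar; a stiff hinge (0.1 N m) keeps it where it is left.
- gate_knob (a point): On the gate's red upright round knob, a peg of 18 mm diameter that stands on top of the gate from 80 to 127 mm above the desk; the point lies on its axis 112 mm above the desk, 115 mm from the hinge. It moves with the gate.
- gate_hinge (a point): Point on the gate's upright hinge axis, 112 mm above the desk. Fixed to the dock.
- capsule: Mic capsule to move, 146 mm long, about 130 g. Origin on its long axis mid-neck; +x points to the plug. Neck: black, flat-sided, x = -40 to +40 mm, 28 mm wide in y, 26 mm high; grip its middle across y. Silver ball 44 mm in diameter centred at x = -56 mm. Brass plug from x = +40 to +68 mm: 9 mm shank with a 16 mm round head.
- capsule_ball (a point): Centre of the capsule's silver ball.
- capsule_tail (a point): On the capsule's axis at the plug end of the neck, x = +40 mm.
- pocket: The empty blue pocket of the tray (fixed), a 165 x 80 mm pad; the full one is 86 mm beside it, on either side. Origin under the pad, 6 mm above the desk, straight below where the middle of the capsule's neck belongs; +x points to where the plug goes. Lying home, the capsule points the same way, its axis level 40 mm above this origin. Between dimple and notch the pad's top is 8 mm above the origin: room for fingers.
- pocket_ball (a point): Where the ball's centre belongs in the empty pocket (pocket x = -56 mm, 40 mm above its origin). The grey dimple is a cone cup around it, 42 mm across outside, its rim 27 mm above the pocket's origin. Dimple and notch together form a sprung bed that yields downwards about 1 mm per 1.2 N, 8 mm at most, then it is hard.
- pocket_tail (a point): Where the point capsule_tail belongs in the empty pocket (x = +40 mm, 40 mm above its origin). The notch for the neck, x = 26 to 40 mm, has its floor 27 mm above the origin and is 36 mm wide between ears 10 mm high.
- spare: A spare capsule of the same shape with a grey neck, lying in the other pocket. Loose; to be left alone. Origin mid-neck on its axis, +x to the plug.
- belt_pack: Grey plastic belt pack 95 x 65 x 24 mm with a stub aerial, loose bystander. Origin at the centre of its underside.
- ear_ring: Black rubber ear cushion ring, 84 mm across, 18 mm high, loose bystander. Origin at the centre of its underside.
- jack_adapter: Brass jack adapter 67 mm long lying on the desk, 22 mm thick, loose bystander. Origin on its underside.
- mug: Blue mug, 82 mm across and 90 mm high, loose bystander. Origin at the centre of its underside.
- tape_roll: Black roll, 100 mm across and 48 mm high, loose bystander. Origin at the centre of its underside.
- socket_face (a point): Centre of the socket's mouth, 52 mm above the desk, on the face (dock x = +40 mm) of a black block 64 mm wide in y, 78 mm high and 50 mm deep. The capsule's plug sits in it, the neck's end against the face. Pull it out towards the dock's -x: two sprung brass detents hold it with about 8 N over the first 10 mm; it is clear after 30 mm of travel.
Not all that is in view belongs to the job. Leave any green or turquoise look-alike of the capsule alone.

How it is judged:
By the outcome, as a careful person would: the job done as asked, in the order asked, and still so for the second after the job is handed in, with the robot touching nothing.
It also fails if it takes over 61 s, if anything falls off the work surface, if the arm or the gripper's body presses on something with over 40 N, if the wrist force passes 120 N, or if a joint passes its speed limit or range.

## Robot

A 6-joint arm with a two-finger parallel gripper is mounted at the origin on the work surface. World frame = base frame: x ahead of the robot, y to its left, z up, the work surface at z = 0. Lengths are in m, angles in degrees, forces in N, time in s.
With the tool pointing down it reaches from about 0.35 to 0.875 m from the base axis. Payload 4.2 kg.
Tool frame: the origin (TCP) lies at the very end of the fingers, on their centre line; the grasp point (between the pads) lies 19 mm behind it (r.grip_point_offset is the distance from the TCP to the grasp point, in m); z points along the fingers, y is the line along which they close (so a half turn about z gives the same grasp; the last joint's range is limited). The gripper opens to 87 mm and grips with 3 to 60 N. Pads are 19 mm wide; open, the fingers measure 117 mm over their backs; the gripper's body (75 mm by 190 mm) begins 51 mm behind the grasp point.
Start: joints at [77.957, 22.042, 0.453, 0, -68.411, -14.817], TCP at [0.282, 0.558, 0.196] pointing down, gripper open.
Joint ranges: [-179.83, 179.83], [-69.29, 118.12], [-61.27, 80.66], [-181.25, 117.63], [-171.15, -9.14], [-177.46, 177.46]. Speed limits (degrees/s): [159.86, 159.86, 180, 180, 180, 180].

## Interface

Orientations are given as a 3x3 rotation matrix whose columns are the frame's x, y, z axes.
In Python, from station import r, cams gives the robot as it stands. The module is installed in compiled form; this text tells all that it offers.
- The arm moves only by the shell command python3 -m handwheel 'ROWS'. ROWS is JSON, a list that holds one entry, the list of rows, each a list of 7 numbers: the turn, a rotation vector about the tool's x, y, z in units of 6 degrees (1.0 is 6 degrees), then the shift along the tool's x, y, z in m, then the finger opening in m, from 0 to 0.087. In form: [[[ax, ay, az, x, y, z, jaw], ...]]. A call has 1 to 12 rows; each row shifts and turns the commanded pose from where the row before left it, along the tool's axes as they then stand; what a row does not reach is not made up. A row lasts 1/10 s, in which the tool goes at most 50 mm and 8.59 degrees, less where a joint would pass 70% of its speed; a pose out of reach is approached as far as the arm can. A call with a gripper value outside its range is refused whole. The fingers move at their own pace and stop on an object; the grip force is fixed at half the most. Time passes only in rows, so rows that do not move let the fingers close. It gives the time, the measured TCP pose, the force, the opening and the grip force at its end, in the units of the state.
- r.sense(): the state, without advancing time (a new reading comes with each control period).
- cams.capture(name): name is "side" or "top"; returns the picture (384x512x3 uint8, red, green, blue); there is no depth.
- cams.get_calibration(name): a dict with "camera_matrix" (3x3 intrinsics, pixels), "rvec" (rotation vector, rad) and "tvec" (3), from world to camera coordinates, as OpenCV has them. Camera axes: x right, y down, z forward; pixel columns grow to the right and rows downward; lengths in m; the calibration is good to about 2 mm. A picture is of the moment at which its call begins. get_calibration takes no time and is no camera call.
- r.finish_job(): hands the job in; it is judged then, once.
The state is a dict: "time_s": time; "joints": joint angles; "joint_velocities": joint speeds; "effort": joint torques, N m; "tcp_pos": TCP position; "ee_rot": TCP orientation; "wrist_force": force on the tool from outside, world axes, zero at the start; "moment": the same for the moment, N m; "gripper_width": opening from 0.0 (shut) to 1.0 (fully open); "gripper_force": force on a finger pad.
Only numpy, scipy, OpenCV 4.12 (cv2) and the standard library are available. Lean on these libraries where they do the work, as an engineer would, in place of code of your own. Each camera call takes 0.05 s, during which the arm holds its last target. There are 200 camera calls.

## Working session

There is one attempt and no reset: what is moved stays moved. The work goes in short steps, Python scripts to look and compute and a shell command to move; the robot and the scene stay as the last step left them, time stands still between calls to the robot, and variables do not carry over. Pictures are saved under pics/ and viewed, at most 10 in all, crops included, and the job is handed in when it is done.

```bash
mkdir -p pics; python3 - <<'E'
from station import r,cams
import cv2,numpy as np
for n in ("top","side"):
    im=cams.capture(n); cv2.imwrite(f"pics/{n}0.png",cv2.resize(im[:,:,::-1],(800,600),interpolation=cv2.INTER_CUBIC))
    c=cams.get_calibration(n); R=cv2.Rodrigues(np.array(c["rvec"]))[0]; print(n,c["camera_matrix"],(-R.T@np.array(c["tvec"]).ravel()).round(3),R.round(3).tolist())
s=r.sense();print(s["time_s"],s["tcp_pos"],np.round(s["ee_rot"],3).tolist(),s["gripper_width"])
E
```

```text
top [[491.18089816   0.         247.34988955]
 [  0.         491.18089816 192.07840169]
 [  0.           0.           1.        ]] [0.382 0.057 1.736] [[-0.005, -1.0, 0.006], [-0.996, 0.004, -0.095], [0.095, -0.007, -0.995]]
side [[473.39988571   0.         248.59711182]
 [  0.         473.39988571 186.87053765]
 [  0.           0.           1.        ]] [ 0.175 -0.866  1.062] [[0.937, -0.35, 0.009], [-0.239, -0.658, -0.714], [0.256, 0.667, -0.7]]
0.1 [0.28209215 0.55703723 0.19456943] [[0.892, -0.452, -0.001], [-0.452, -0.892, -0.002], [0.0, 0.002, -1.0]] 1.002724504698092
```

View pics/top0.png

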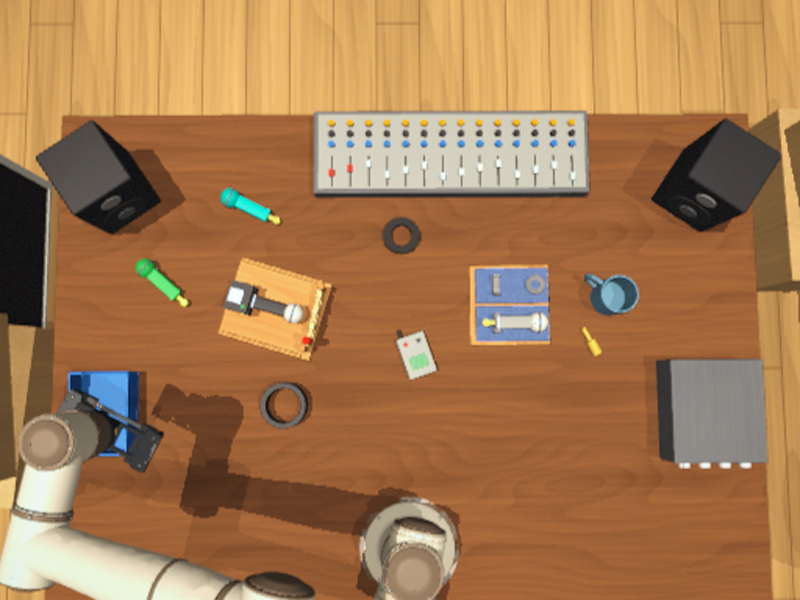

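View pics/side0.png

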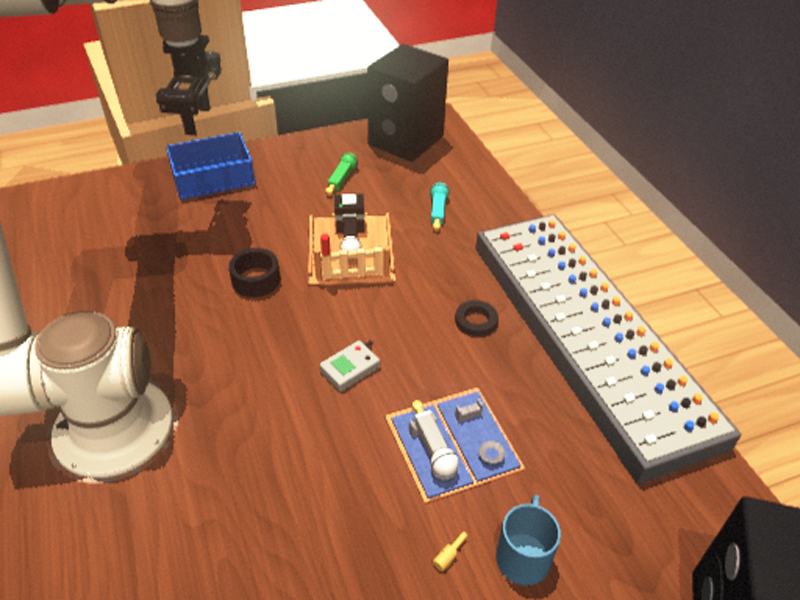

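The top view shows the dock with its socket at (240,297), ball at (293,313) and red knob at (306,341). The tray's empty pocket has its notch at (497,283) and dimple at (536,284). Next I'll enlarge those parts.

```bash
python3 - <<'E'
from station import r,cams
import cv2,numpy as np
t=cams.capture("top")[:,:,::-1]; s=cams.capture("side")[:,:,::-1]
np.save("t.npy",t);np.save("s.npy",s)
f=lambda im,u,v,w,h,k:cv2.resize(im[v:v+h,u:u+w],None,fx=k,fy=k,interpolation=cv2.INTER_CUBIC)
a=np.hstack([f(t,135,160,80,75,5),f(t,295,165,80,75,5)])
b=np.hstack([f(s,190,120,80,45,5),f(s,245,245,100,75,4)[:225]])
cv2.imwrite("pics/c1.png",np.vstack([a,b]))
E
```

```text
(no output)
```

View pics/c1.png

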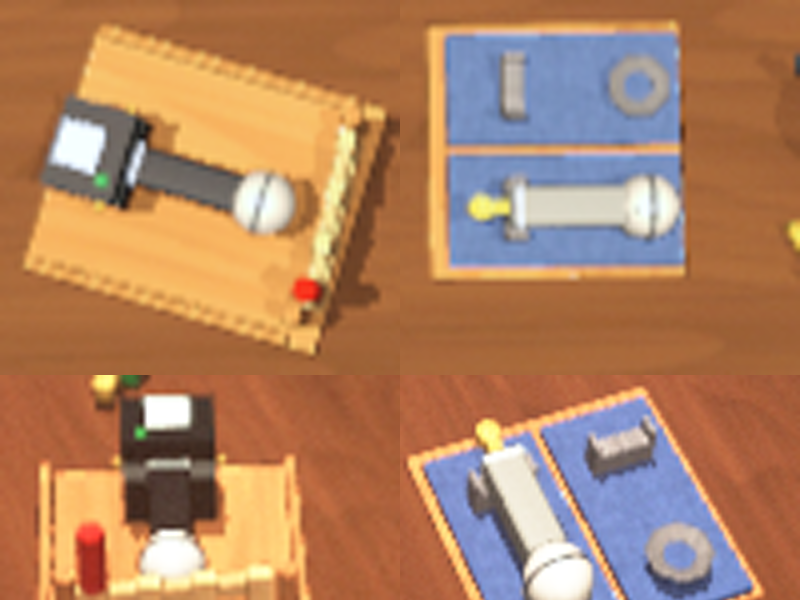

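```bash
cat > h.py <<'E'
import numpy as np,cv2
from station import r,cams
C={n:cams.get_calibration(n) for n in("top","side")}
def up(n,u,v,z):
    c=C[n];R=cv2.Rodrigues(np.array(c["rvec"]))[0];t=np.array(c["tvec"]).ravel()
    o=-R.T@t;d=R.T@np.linalg.solve(np.array(c["camera_matrix"]),[u,v,1]);return o+d*(z-o[2])/d[2]
def proj(n,P):
    c=C[n];return cv2.projectPoints(np.float64(P).reshape(-1,3),np.float64(c["rvec"]),np.float64(c["tvec"]),np.float64(c["camera_matrix"]),None)[0].reshape(-1,2)
E
python3 - <<'E'
from h import *
f=lambda x,y,z:up("top",134.6+x/5,159.6+y/5,z).round(4)
g=lambda x,y,z:up("top",294.6+(x-400)/5,164.6+y/5,z).round(4)
for n,p in dict(ball=(265,203,.052),knobtop=(306,289,.127),c1=(105,27,.02),c2=(385,108,.008),c3=(315,352,.008),c4=(25,268,.02),neckblock=(150,165,.065),gatehi=(348,130,.083),gatelo=(315,280,.083)).items(): print(n,f(*p))
for n,p in dict(dimple=(640,85,.033),notch=(513,87,.040),t1=(430,27,.006),t2=(679,23,.006),t3=(685,275,.006),t4=(434,278,.006),sball=(652,206,.046),stail=(518,206,.05)).items(): print(n,g(*p))
print("side knobtop",up("side",189.6+91/5,119.6+(526-375)/5,.127).round(4),"dimple",up("side",244.6+(679-400)/4,244.6+(553-375)/4,.033).round(4),"notch",up("side",244.6+(622-400)/4,244.6+(446-375)/4,.037).round(4))
E
```

```text
ball [0.5144 0.2509 0.052 ]
knobtop [0.4519 0.215  0.127 ]
c1 [0.6418 0.3681 0.02  ]
c2 [0.585  0.1715 0.008 ]
c3 [0.4129 0.2202 0.008 ]
c4 [0.4721 0.4217 0.02  ]
neckblock [0.5397 0.328  0.065 ]
gatehi [0.5612 0.1915 0.083 ]
gatelo [0.4598 0.2134 0.083 ]
dimple [ 0.5788 -0.2877  0.033 ]
notch [ 0.577  -0.1978  0.04  ]
t1 [ 0.6241 -0.1446  0.006 ]
t2 [ 0.6263 -0.322   0.006 ]
t3 [ 0.447  -0.3219  0.006 ]
t4 [ 0.4457 -0.1448  0.006 ]
sball [ 0.4932 -0.2915  0.046 ]
stail [ 0.4933 -0.1983  0.05  ]
side knobtop [0.456 0.22  0.127] dimple [ 0.5784 -0.291   0.033 ] notch [ 0.5781 -0.2049  0.037 ]
```

```bash
python3 -m handwheel '[[[0,0,0,0.0255,0.0188,0,0.06],[0,0,0,0.0255,0.0188,0,0.06],[0,0,0,0.0255,0.0188,0,0.06],[0,0,0,0.0255,0.0188,0,0.06],[0,0,0,0.0255,0.0188,0,0.06],[0,0,0,0.0255,0.0188,0,0.06],[0,0,0,0.0255,0.0188,0,0.06],[0,0,0,0.0255,0.0188,0,0.06],[0,0,0,0.0255,0.0188,0,0.06],[0,0,0,0.0255,0.0188,0,0.06],[0,0,0,0.0255,0.0188,0,0.06],[0,0,0,0.0255,0.0188,0,0.06]]]'
for i in 1 2; do python3 -m handwheel '[[[0,0,1.17,0,0,0,0.06],[0,0,1.17,0,0,0,0.06],[0,0,1.17,0,0,0,0.06],[0,0,1.17,0,0,0,0.06],[0,0,1.17,0,0,0,0.06],[0,0,1.17,0,0,0,0.06],[0,0,1.17,0,0,0,0.06],[0,0,1.17,0,0,0,0.06],[0,0,1.17,0,0,0,0.06],[0,0,1.17,0,0,0,0.06],[0,0,1.17,0,0,0,0.06],[0,0,1.17,0,0,0,0.06]]]'; done
cat >> h.py <<'E'
from scipy.spatial.transform import Rotation as Ro
def plan(p,yaw,n):
    s=r.sense();R=np.array(s["ee_rot"]);q=np.array(s["tcp_pos"]);a=np.radians(yaw)
    T=np.array([[np.cos(a),np.sin(a),0],[np.sin(a),-np.cos(a),0],[0,0,-1]])
    w=Ro.from_matrix(R.T@T).as_rotvec()/n
    S=sum(Ro.from_rotvec(w*k).as_matrix() for k in range(n))
    print("t",round(s["time_s"],2),"at",q.round(4),"yaw",np.degrees(np.arctan2(R[1,0],R[0,0])).round(2),"j",np.round(s["joints"],1),"F",np.round(s["wrist_force"],1),"w",round(s["gripper_width"]*87,1))
    print(n,"rows of turn",(np.degrees(w)/6).round(3),"shift",np.linalg.solve(S,R.T@(np.array(p)-q)).round(4))
E
python3 -c "
from h import *
plan([.4535,.217,.15],165,4)"
```

```text
time_s: 1.4
tcp_pos: [0.4537, 0.2168, 0.1955]
ee_rot: [[0.892, -0.452, -0.0], [-0.452, -0.892, 0.0], [-0.0, 0.0, -1.0]]
wrist_force: [0.3, 0.2, -0.0]
gripper_width: 0.69
gripper_force: 0.0
time_s: 2.6
tcp_pos: [0.4532, 0.2179, 0.1954]
ee_rot: [[-0.365, -0.931, -0.0], [-0.931, 0.365, -0.0], [0.0, 0.0, -1.0]]
wrist_force: [-0.1, -0.9, 0.0]
gripper_width: 0.69
gripper_force: 0.0
time_s: 3.8
tcp_pos: [0.4532, 0.218, 0.1954]
ee_rot: [[-0.963, 0.269, -0.0], [0.269, 0.963, -0.0], [0.0, -0.0, -1.0]]
wrist_force: [0.3, -0.5, 0.2]
gripper_width: 0.687
gripper_force: 0.0
t 3.8 at [0.4532 0.218  0.1954] yaw 164.37 j [  44.2   10.1  -16.3   -0.   -63.6 -149.8] F [ 0.3 -0.5  0.2] w 59.8
4 rows of turn [-0.001 -0.001 -0.026] shift [-0.0001 -0.0002  0.0113]
```

```bash
python3 -m handwheel '[[[0,0,0,0,0,0.02,0.06],[0,0,0,0,0,0.02,0.06],[0,0,0,0,0,0.02,0.06],[0,0,0,0,0,0.02,0.06],[0,0,0,0,0,0.02,0.06],[0,0,0,0,0,0,0.012],[0,0,0,0,0,0,0.012],[0,0,0,0,0,0,0.012],[0,0,0,0,0,0,0.012],[0,0,0,0,0,0,0.012]]]'
python3 -c "
from h import *
plan([.4535,.217,.15],165,4)
H=np.array([.5647,.1907]);q=r.sense()['tcp_pos'][:2]-H
print(np.hypot(*q),np.degrees(np.arctan2(q[1],q[0])))"
```

```text
time_s: 4.8
tcp_pos: [0.4538, 0.2184, 0.0964]
ee_rot: [[-0.964, 0.265, 0.001], [0.265, 0.964, 0.001], [-0.001, 0.001, -1.0]]
wrist_force: [-0.1, 0.9, -0.3]
gripper_width: 0.319
gripper_force: 0.0
t 4.8 at [0.4538 0.2184 0.0964] yaw 164.66 j [  44.2   16.   -24.4    0.   -49.4 -149.5] F [-0.1  0.9 -0.3] w 27.8
4 rows of turn [ 0.004  0.002 -0.014] shift [-0.     -0.0003 -0.0134]
0.11432009314912539 165.98266662737865
```

```bash
python3 -m handwheel '[[[0,0,0,0,0,0,0.012],[0,0,0,0,0,0,0.012],[0,0,0,0,0,0,0.012]]]'
python3 -m handwheel '[[[0,0,-0.8,-0.0005,-0.0096,0,0.012],[0,0,-0.8,-0.0005,-0.0096,0,0.012],[0,0,-0.8,-0.0005,-0.0096,0,0.012],[0,0,-0.8,-0.0005,-0.0096,0,0.012]]]'
python3 -c "
from h import *
plan([.4535,.217,.15],165,4)
H=np.array([.5647,.1907]);q=r.sense()['tcp_pos'][:2]-H
print(np.hypot(*q),np.degrees(np.arctan2(q[1],q[0])))"
```

```text
time_s: 5.1
tcp_pos: [0.4535, 0.218, 0.0959]
ee_rot: [[-0.964, 0.264, 0.0], [0.264, 0.964, 0.0], [-0.0, 0.0, -1.0]]
wrist_force: [-1.2, -0.5, 2.8]
gripper_width: 0.18
gripper_force: 30.0
time_s: 5.5
tcp_pos: [0.4511, 0.1804, 0.096]
ee_rot: [[-0.997, -0.071, 0.003], [-0.071, 0.997, 0.002], [-0.003, 0.002, -1.0]]
wrist_force: [3.7, 0.8, -1.0]
gripper_width: 0.176
gripper_force: 30.0
t 5.5 at [0.4511 0.1804 0.096 ] yaw -175.91 j [  41.    14.4  -26.9    0.   -48.5 -127. ] F [ 3.7  0.8 -1. ] w 15.3
4 rows of turn [0.005 0.006 0.795] shift [-0.0001  0.0092 -0.0135]
0.11411155268488911 -174.8435585114421
```

```bash
for i in 1 2; do python3 -m handwheel '[[[0,0,-0.8,-0.0005,-0.0096,0,0.012],[0,0,-0.8,-0.0005,-0.0096,0,0.012],[0,0,-0.8,-0.0005,-0.0096,0,0.012],[0,0,-0.8,-0.0005,-0.0096,0,0.012],[0,0,-0.8,-0.0005,-0.0096,0,0.012],[0,0,-0.8,-0.0005,-0.0096,0,0.012],[0,0,-0.8,-0.0005,-0.0096,0,0.012],[0,0,-0.8,-0.0005,-0.0096,0,0.012]]]'; done
python3 -m handwheel '[[[0,0,0,0,0,0,0.04],[0,0,0,0,0,0,0.04],[0,0,0,0,0,0,0.04],[0,0,0,0,0,0,0.04],[0,0,0,0,0,-0.02,0.04],[0,0,0,0,0,-0.02,0.06],[0,0,0,0,0,-0.02,0.06],[0,0,0,0,0,-0.02,0.06],[0,0,0,0,0,0,0.06]]]'
python3 - <<'E'
from h import *
o=[.5298,.3047]
plan([*o,.175],-106,12)
H=np.array([.5647,.1907]);q=r.sense()['tcp_pos'][:2]-H
print(np.hypot(*q),np.degrees(np.arctan2(q[1],q[0])))
t=cams.capture("top")[:,:,::-1]; s=cams.capture("side")[:,:,::-1]
f=lambda im,u,v,w,h,k:cv2.resize(im[v:v+h,u:u+w],None,fx=k,fy=k,interpolation=cv2.INTER_CUBIC)
cv2.imwrite("pics/c2.png",np.hstack([f(t,135,150,100,100,4),f(s,170,100,100,100,4)]))
E
```

```text
time_s: 6.3
tcp_pos: [0.4827, 0.1122, 0.096]
ee_rot: [[-0.738, -0.675, 0.005], [-0.675, 0.738, 0.004], [-0.006, -0.001, -1.0]]
wrist_force: [3.9, 3.2, -2.0]
gripper_width: 0.18
gripper_force: 30.0
time_s: 7.1
tcp_pos: [0.5495, 0.0781, 0.096]
ee_rot: [[-0.159, -0.987, 0.005], [-0.987, 0.159, 0.005], [-0.006, -0.005, -1.0]]
wrist_force: [0.8, 8.5, -0.2]
gripper_width: 0.181
gripper_force: 30.0
time_s: 8.0
tcp_pos: [0.5485, 0.0756, 0.1786]
ee_rot: [[-0.162, -0.987, 0.006], [-0.987, 0.162, 0.002], [-0.002, -0.006, -1.0]]
wrist_force: [0.5, 0.3, 0.9]
gripper_width: 0.67
gripper_force: 0.0
t 8.0 at [0.5485 0.0756 0.1786] yaw -99.32 j [ 24.7  15.7 -11.5   0.1 -62.5 -34. ] F [0.5 0.3 0.9] w 58.3
12 rows of turn [-0.004  0.002  0.093] shift [-0.0183  0.0056  0.0003]
0.11621479438844695 -98.01202600764418
```

View pics/c2.png

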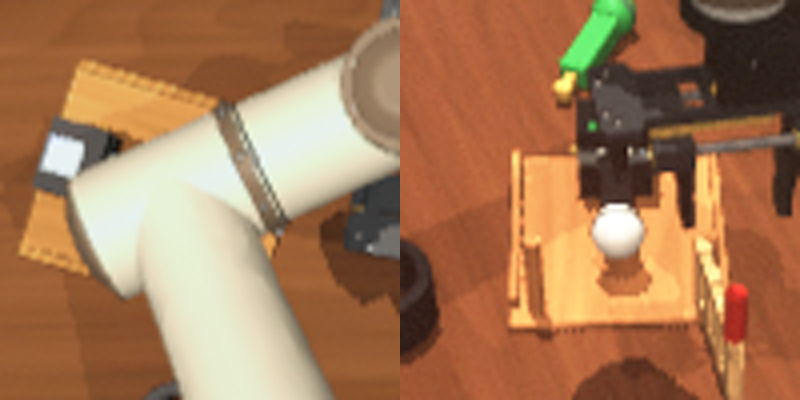

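The gate stands wide open, about 97° from shut. The ball is clear in the side view at crop pixel (618,231), so I'll use it as a cross-check.

```bash
python3 - <<'E'
from h import *
print(up("side",169.6+218/4,99.6+231/4,.052))
a=proj("top",[[.5144,.2509,.052]]),proj("side",[[.5144,.2509,.052]]);print(a)
E
python3 -m handwheel '[[[0,0,0.1,-0.0183,0.0056,0,0.06],[0,0,0.1,-0.0183,0.0056,0,0.06],[0,0,0.1,-0.0183,0.0056,0,0.06],[0,0,0.1,-0.0183,0.0056,0,0.06],[0,0,0.1,-0.0183,0.0056,0,0.06],[0,0,0.1,-0.0183,0.0056,0,0.06],[0,0,0.1,-0.0183,0.0056,0,0.06],[0,0,0.1,-0.0183,0.0056,0,0.06],[0,0,0.1,-0.0183,0.0056,0,0.06],[0,0,0.1,-0.0183,0.0056,0,0.06],[0,0,0.1,-0.0183,0.0056,0,0.06],[0,0,0.1,-0.0183,0.0056,0,0.06]]]'
python3 - <<'E'
from h import *
plan([.5305,.306,.033],-106,7)
t=cams.capture("top")[:,:,::-1]; s=cams.capture("side")[:,:,::-1]
f=lambda im,u,v,w,h,k:cv2.resize(im[v:v+h,u:u+w],None,fx=k,fy=k,interpolation=cv2.INTER_CUBIC)
cv2.imwrite("pics/c3.png",np.hstack([f(t,135,150,100,100,4),f(s,170,100,100,100,4)]))
E
```

```text
[0.51722107 0.2524947  0.052     ]
(array([[187.59469093, 200.1939765 ]]), array([[223.42996759, 157.84605728]]))
time_s: 9.3
tcp_pos: [0.5285, 0.3043, 0.1737]
ee_rot: [[-0.285, -0.958, -0.003], [-0.958, 0.285, -0.002], [0.003, 0.002, -1.0]]
wrist_force: [0.1, -0.8, 1.0]
gripper_width: 0.685
gripper_force: 0.0
t 9.3 at [0.5285 0.3043 0.1737] yaw -106.58 j [ 45.1  21.6  -3.5  -0.  -65.1 -61.7] F [ 0.1 -0.8  1. ] w 59.6
7 rows of turn [ 0.003 -0.004 -0.014] shift [-0.0004 -0.0002  0.0201]
```

View pics/c3.png

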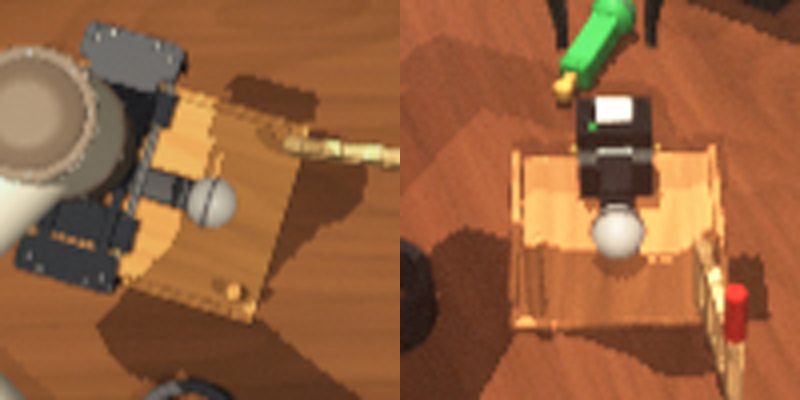

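```bash
python3 -m handwheel '[[[0,0,-0.014,-0.0004,-0.0002,0.02,0.06],[0,0,-0.014,-0.0004,-0.0002,0.02,0.06],[0,0,-0.014,-0.0004,-0.0002,0.02,0.06],[0,0,-0.014,-0.0004,-0.0002,0.02,0.06],[0,0,-0.014,-0.0004,-0.0002,0.02,0.06],[0,0,-0.014,-0.0004,-0.0002,0.02,0.06],[0,0,0,0,0,0.02,0.06],[0,0,0,0,0,0,0.06]]]'
python3 -c "
from h import *
plan([.531,.3055,.033],-106,1)"
python3 -m handwheel '[[[0,0,0,0,0,0,0.02],[0,0,0,0,0,0,0.02],[0,0,0,0,0,0,0.02],[0,0,0,0,0,0,0.02],[0,0,0,0,0,0,0.02],[0,0,0,0,0,0,0.02],[0,0,0,0,0,0,0.02]]]'
python3 -c "
from h import *
plan([.531,.3055,.033],-106,1)"
```

```text
time_s: 10.2
tcp_pos: [0.5287, 0.3033, 0.0316]
ee_rot: [[-0.277, -0.961, -0.007], [-0.961, 0.278, -0.006], [0.007, 0.005, -1.0]]
wrist_force: [0.1, -0.2, -0.0]
gripper_width: 0.693
gripper_force: 0.0
t 10.2 at [0.5287 0.3033 0.0316] yaw -106.11 j [ 45.   29.8 -12.8  -0.1 -47.9 -61.1] F [ 0.1 -0.2 -0. ] w 60.3
1 rows of turn [ 0.048 -0.07  -0.019] shift [-0.0028 -0.0016 -0.0014]
time_s: 10.9
tcp_pos: [0.5317, 0.3064, 0.0362]
ee_rot: [[-0.276, -0.961, 0.001], [-0.961, 0.276, 0.001], [-0.001, -0.001, -1.0]]
wrist_force: [0.5, -1.0, 2.8]
gripper_width: 0.307
gripper_force: 30.0
t 10.9 at [0.5317 0.3064 0.0362] yaw -106.03 j [ 45.1  29.6 -12.5   0.  -47.9 -61.1] F [ 0.5 -1.   2.8] w 26.7
1 rows of turn [-0.007  0.007 -0.005] shift [0.001  0.0004 0.0032]
```

```bash
python3 -m handwheel '[[[0,0,0,0.004,0,0,0.02],[0,0,0,0.004,0,0,0.02],[0,0,0,0.004,0,0,0.02],[0,0,0,0.004,0,0,0.02],[0,0,0,0.004,0,0,0.02]]]'
python3 -m handwheel '[[[0,0,0,0.004,0,0,0.02],[0,0,0,0.004,0,0,0.02],[0,0,0,0.004,0,0,0.02],[0,0,0,0.004,0,0,0.02],[0,0,0,0.004,0,0,0.02],[0,0,0,0.004,0,0,0.02],[0,0,0,0,0,0,0.02]]]'
python3 - <<'E'
from h import *
plan([.578,-.233,.175],-89.5,24)
t=cams.capture("top")[:,:,::-1]; s=cams.capture("side")[:,:,::-1]
f=lambda im,u,v,w,h,k:cv2.resize(im[v:v+h,u:u+w],None,fx=k,fy=k,interpolation=cv2.INTER_CUBIC)
cv2.imwrite("pics/c4.png",np.hstack([f(t,135,150,100,100,4),f(s,170,100,100,100,4)]))
E
```

```text
time_s: 11.4
tcp_pos: [0.5263, 0.2879, 0.0362]
ee_rot: [[-0.275, -0.961, 0.002], [-0.961, 0.275, 0.002], [-0.002, -0.001, -1.0]]
wrist_force: [0.5, 2.5, 1.4]
gripper_width: 0.308
gripper_force: 30.0
time_s: 12.1
tcp_pos: [0.5185, 0.2627, 0.0353]
ee_rot: [[-0.277, -0.961, -0.001], [-0.961, 0.277, -0.001], [0.002, 0.001, -1.0]]
wrist_force: [0.5, 0.5, 3.9]
gripper_width: 0.309
gripper_force: 30.0
t 12.1 at [0.5185 0.2627 0.0353] yaw -106.07 j [ 42.8  27.1 -17.2   0.  -45.8 -58.9] F [0.5 0.5 3.9] w 26.9
24 rows of turn [ 0.    -0.001 -0.115] shift [ 0.0202 -0.0054 -0.0058]
```

View pics/c4.png

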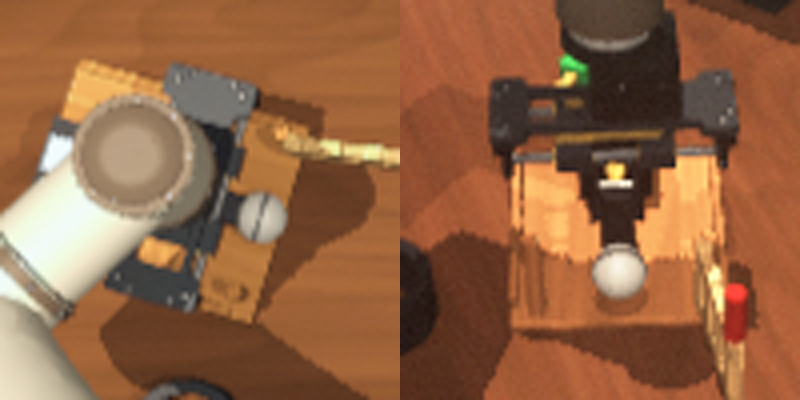

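The capsule has slid back with the grip and the plug is out of the socket. I'll lift it and carry it over.

```bash
python3 -c "
from h import *
print(up('side',169.6+218/4,99.6+270/4,.052),up('top',134.6+263/4,149.6+217/4,.052),r.sense()['tcp_pos'])"
python3 -m handwheel '[[[0,0,0,0,0,-0.006,0.02],[0,0,0,0,0,-0.012,0.02],[0,0,0,0,0,-0.012,0.02],[0,0,0,0,0,-0.012,0.02],[0,0,0,0,0,-0.012,0.02],[0,0,0,0,0,-0.012,0.02],[0,0,0,0,0,-0.012,0.02],[0,0,0,0,0,-0.012,0.02],[0,0,0,0,0,-0.012,0.02],[0,0,0,0,0,-0.012,0.02],[0,0,0,0,0,-0.012,0.02],[0,0,0,0,0,-0.006,0.02]]]'
python3 -c "
from h import *
plan([.578,-.233,.167],-89.5,24)"
```

```text
[0.50230766 0.20756173 0.052     ] [0.50162489 0.20704153 0.052     ] [0.51856546 0.26287606 0.03543607]
time_s: 13.4
tcp_pos: [0.5196, 0.2642, 0.1692]
ee_rot: [[-0.276, -0.961, 0.002], [-0.961, 0.276, 0.001], [-0.002, -0.001, -1.0]]
wrist_force: [0.1, 0.3, -1.6]
gripper_width: 0.312
gripper_force: 30.0
t 13.4 at [0.5196 0.2642 0.1692] yaw -106.03 j [ 42.9  19.   -8.    0.  -62.8 -58.9] F [ 0.1  0.3 -1.6] w 27.1
24 rows of turn [-0.001  0.001 -0.115] shift [ 0.0202 -0.0053  0.0001]
```

```bash
for i in 1 2; do python3 -m handwheel '[[[0,0,-0.115,0.0202,-0.0053,0,0.02],[0,0,-0.115,0.0202,-0.0053,0,0.02],[0,0,-0.115,0.0202,-0.0053,0,0.02],[0,0,-0.115,0.0202,-0.0053,0,0.02],[0,0,-0.115,0.0202,-0.0053,0,0.02],[0,0,-0.115,0.0202,-0.0053,0,0.02],[0,0,-0.115,0.0202,-0.0053,0,0.02],[0,0,-0.115,0.0202,-0.0053,0,0.02],[0,0,-0.115,0.0202,-0.0053,0,0.02],[0,0,-0.115,0.0202,-0.0053,0,0.02],[0,0,-0.115,0.0202,-0.0053,0,0.02],[0,0,-0.115,0.0202,-0.0053,0,0.02]]]' | head -2; done
python3 -m handwheel '[[[0,0,0,0,0,0.025,0.02],[0,0,0,0,0,0.025,0.02],[0,0,0,0,0,0.025,0.02],[0,0,0,0,0,0,0.02],[0,0,0,0,0,0,0.02]]]'
python3 - <<'E'
from h import *
plan([.578,-.231,.027],-89.5,6)
t=cams.capture("top")[:,:,::-1]; s=cams.capture("side")[:,:,::-1]
f=lambda im,u,v,w,h,k:cv2.resize(im[v:v+h,u:u+w],None,fx=k,fy=k,interpolation=cv2.INTER_CUBIC)
cv2.imwrite("pics/c5.png",np.hstack([f(t,285,150,100,100,4),f(s,245,225,100,100,4)]))
E
```

```text
time_s: 14.6
tcp_pos: [0.5296, 0.0129, 0.1676]
time_s: 15.8
tcp_pos: [0.5764, -0.2331, 0.1673]
time_s: 16.3
tcp_pos: [0.5767, -0.2325, 0.0928]
ee_rot: [[0.01, -1.0, -0.001], [-1.0, -0.01, -0.001], [0.001, 0.001, -1.0]]
wrist_force: [-0.5, -0.7, -1.1]
gripper_width: 0.303
gripper_force: 30.0
t 16.3 at [ 0.5767 -0.2325  0.0928] yaw -89.45 j [ -7.   26.7  -7.9   0.  -55.5   7.6] F [-0.5 -0.7 -1.1] w 26.4
6 rows of turn [ 0.001 -0.001  0.001] shift [-0.0003 -0.0002  0.011 ]
```

View pics/c5.png

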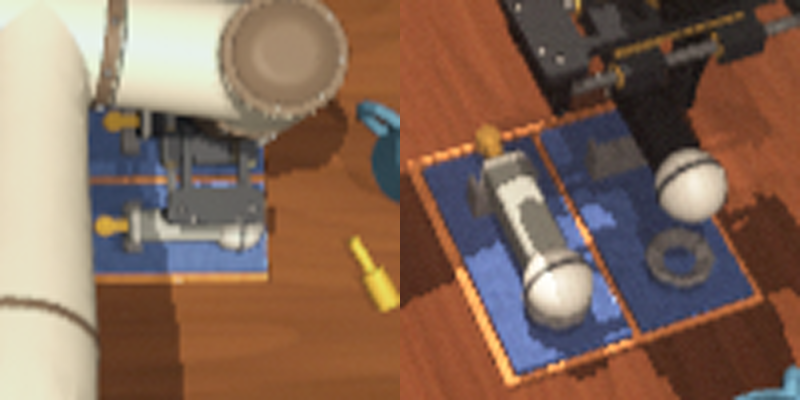

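```bash
python3 -c "
from h import *
for z in (.108,.1095,.111): print(up('side',317.35,271.1,z))
print(up('side',314.6,288.85,.033), up('side',244.6+(559-400)/4,224.6+290/4,.046))"
```

```text
[ 0.57869734 -0.2889844   0.108     ]
[ 0.57806285 -0.28989074  0.1095    ]
[ 0.57742836 -0.29079708  0.111     ]
[ 0.57934359 -0.29056443  0.033     ] [ 0.49307469 -0.29358672  0.046     ]
```

```bash
python3 -m handwheel '[[[0,0,0,0.001,-0.001,0.012,0.02],[0,0,0,0,0,0.012,0.02],[0,0,0,0,0,0.012,0.02],[0,0,0,0,0,0.012,0.02],[0,0,0,0,0,0.006,0.02],[0,0,0,0,0,0.003,0.02],[0,0,0,0,0,0,0.02],[0,0,0,0,0,0,0.02],[0,0,0,0,0,0,0.02]]]'
python3 -m handwheel '[[[0,0,0,0,0,0.002,0.02],[0,0,0,0,0,0,0.02],[0,0,0,0,0,0,0.02]]]'
python3 -m handwheel '[[[0,0,0,0,0,0.002,0.02],[0,0,0,0,0,0,0.02],[0,0,0,0,0,0,0.02]]]'
python3 - <<'E'
from h import *
plan([.578,-.231,.027],-89.5,6)
t=cams.capture("top")[:,:,::-1]; s=cams.capture("side")[:,:,::-1]
f=lambda im,u,v,w,h,k:cv2.resize(im[v:v+h,u:u+w],None,fx=k,fy=k,interpolation=cv2.INTER_CUBIC)
cv2.imwrite("pics/c6.png",np.hstack([f(t,285,150,100,100,4),f(s,245,225,100,100,4)]))
E
```

```text
time_s: 17.3
tcp_pos: [0.578, -0.2334, 0.0362]
ee_rot: [[0.009, -1.0, 0.001], [-1.0, -0.009, -0.0], [0.0, -0.001, -1.0]]
wrist_force: [0.3, -0.7, -1.9]
gripper_width: 0.31
gripper_force: 30.0
time_s: 17.6
tcp_pos: [0.5775, -0.2333, 0.0336]
ee_rot: [[0.009, -1.0, 0.0], [-1.0, -0.009, 0.0], [-0.0, -0.0, -1.0]]
wrist_force: [0.6, -0.2, -1.2]
gripper_width: 0.306
gripper_force: 30.0
time_s: 17.9
tcp_pos: [0.5778, -0.2331, 0.0317]
ee_rot: [[0.009, -1.0, 0.001], [-1.0, -0.009, -0.0], [0.0, -0.001, -1.0]]
wrist_force: [0.4, 1.2, -0.0]
gripper_width: 0.303
gripper_force: 30.0
t 17.9 at [ 0.5778 -0.2331  0.0317] yaw -89.46 j [ -7.1  30.6 -11.2  -0.  -48.1   7.7] F [ 0.4  1.2 -0. ] w 26.4
6 rows of turn [-0.001 -0.     0.001] shift [-0.0004 -0.      0.0008]
```

View pics/c6.png

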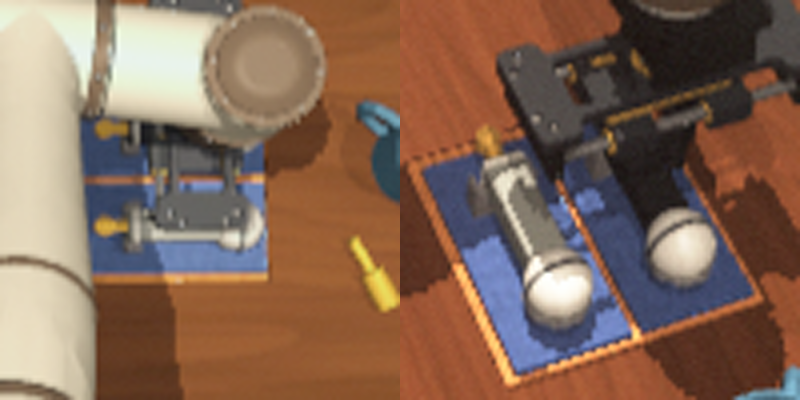

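```bash
for i in 1; do python3 -m handwheel '[[[0,0,0,0,0,0.0015,0.02],[0,0,0,0,0,0,0.02],[0,0,0,0,0,0,0.02]]]'; python3 -m handwheel '[[[0,0,0,0,0,0.0015,0.02],[0,0,0,0,0,0,0.02],[0,0,0,0,0,0,0.02]]]'; done
python3 -c "
from h import *
print(up('side',244.6+(682-400)/4,224.6+246/4,.048),r.sense()['moment'])"
```

```text
time_s: 18.3
tcp_pos: [0.5778, -0.233, 0.0302]
ee_rot: [[0.009, -1.0, 0.001], [-1.0, -0.009, 0.0], [-0.0, -0.001, -1.0]]
wrist_force: [0.8, 3.0, 0.2]
gripper_width: 0.303
gripper_force: 30.0
time_s: 18.6
tcp_pos: [0.5779, -0.2331, 0.0289]
ee_rot: [[0.009, -1.0, 0.001], [-1.0, -0.009, -0.0], [0.0, -0.001, -1.0]]
wrist_force: [0.5, 3.3, 2.7]
gripper_width: 0.305
gripper_force: 30.0
[ 0.5782452  -0.29204015  0.048     ] [ 1.21320045 -0.29031889 -0.03401376]
```

```bash
python3 -m handwheel '[[[0,0,0,-0.0015,0,0,0.02],[0,0,0,0,0,0,0.02],[0,0,0,0,0,0,0.02]]]'
```

```text
time_s: 18.9
tcp_pos: [0.5779, -0.2324, 0.0289]
ee_rot: [[0.009, -1.0, 0.001], [-1.0, -0.009, -0.001], [0.001, -0.001, -1.0]]
wrist_force: [1.8, -0.1, 2.9]
gripper_width: 0.306
gripper_force: 30.0
```

```bash
python3 -m handwheel '[[[0,0,0,0,0,0,0.03],[0,0,0,0,0,0,0.032],[0,0,0,0,0,0,0.036],[0,0,0,0,0,0,0.04],[0,0,0,0,0,0,0.046],[0,0,0,0,0,0,0.05],[0,0,0,0,0,0,0.05],[0,0,0,0,0,0,0.05]]]'
python3 -m handwheel '[[[0,0,0,0,0,-0.006,0.05],[0,0,0,0,0,-0.012,0.05],[0,0,0,0,0,-0.02,0.05],[0,0,0,0,0,-0.03,0.05],[0,0,0,0,0,-0.03,0.05],[0,0,0,0,0,-0.03,0.05],[0,0,0,0,0,-0.02,0.05],[0,0,0,-0.03,0,0,0.05],[0,0,0,-0.04,0,0,0.05],[0,0,0,-0.04,0,0,0.05],[0,0,0,-0.04,0,0,0.05],[0,0,0,-0.03,0,0,0.05]]]'
python3 - <<'E'
from h import *
t=cams.capture("top")[:,:,::-1]; s=cams.capture("side")[:,:,::-1]
f=lambda im,u,v,w,h,k:cv2.resize(im[v:v+h,u:u+w],None,fx=k,fy=k,interpolation=cv2.INTER_CUBIC)
cv2.imwrite("pics/c7.png",np.hstack([f(t,285,150,100,100,4),f(s,245,225,100,100,4)]))
E
```

```text
time_s: 19.7
tcp_pos: [0.5775, -0.2318, 0.0285]
ee_rot: [[0.009, -1.0, -0.0], [-1.0, -0.009, 0.0], [-0.0, 0.0, -1.0]]
wrist_force: [0.3, -0.2, 0.0]
gripper_width: 0.57
gripper_force: 0.0
time_s: 20.9
tcp_pos: [0.5759, -0.0498, 0.1781]
ee_rot: [[0.01, -1.0, 0.002], [-1.0, -0.01, 0.0], [-0.0, -0.002, -1.0]]
wrist_force: [0.9, -0.1, -0.2]
gripper_width: 0.574
gripper_force: 0.0
```

View pics/c7.png

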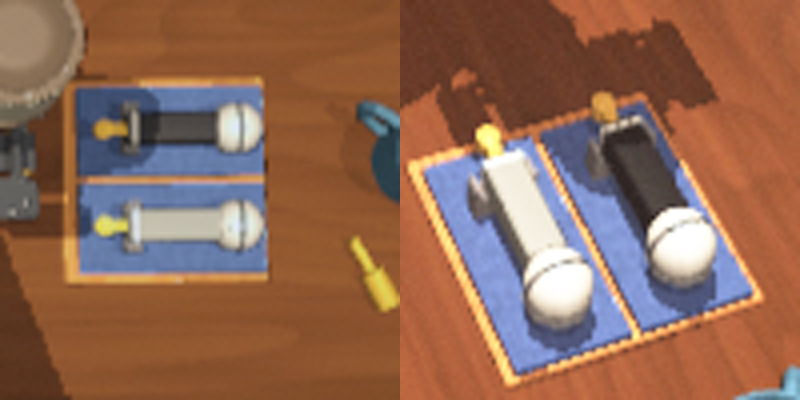

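The capsule lies home, parallel to the spare, with its ball at (239,128) and the spare's at (239,225). The arm is clear of everything.

```bash
python3 -m handwheel '[[[0,0,0,0,0,0,0.05],[0,0,0,0,0,0,0.05]]]' | head -1; python3 -c "
from station import r
print(r.finish_job())"
```

```text
time_s: 21.2
the job is handed in; nothing more can be done
None
```

The gate stands wide open (about 97°), the capsule lies in the empty pocket level with the spare, and I handed the job in at 21.2 s; no verdict came back.

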